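# Clamp the ceramic insulator: hold the dial lever at its third click

### The arm

A 6-joint arm with a two-finger parallel gripper is mounted at the origin on the work surface. World frame = base frame: x ahead of the robot, y to its left, z up, the work surface at z = 0. Lengths are in m, angles in degrees, forces in N, time in s.
With the tool pointing down it reaches from about 0.25 to 0.725 m from the base axis. Payload 9.7 kg.
Tool frame: the origin (TCP) lies at the very end of the fingers, on their centre line; the grasp point (between the pads) lies grasp_offset behind it (grasp_offset is the distance from the TCP to the grasp point, in m); z points along the fingers, y is the line along which they close (so a half turn about z gives the same grasp; the last joint's range is limited). The gripper opens to 85 mm and grips with 20 to 120 N. Pads are 22 mm wide; open, the fingers measure 114 mm over their backs; the gripper's body (76 mm by 85 mm) begins 54 mm behind the grasp point. The pads swing forward as they close: fully open they stand 13 mm farther back than shut.
Start: joints at [0, 4.979, 10.078, 95.1, 0, 90], TCP at [0.55, -0, 0.231] pointing down, gripper open.
Joint ranges: [-179.16, 179.16], [-48.56, 103.87], [-65.8, 70.77], [-126.05, 130.52], [-82.76, 87.17], [-180, 180]. Speed limits (degrees/s): [127.2, 127.2, 147.25, 180, 180, 180].

### API

Orientations are given as [roll, pitch, yaw] about the fixed x, y, z axes, in that order (R = Rz(yaw) Ry(pitch) Rx(roll)).
In Python, from workcell import get_obs, camera, calibration, job_done, recognise, cut_out, mark_of, grasp_offset gives the robot as it stands.
- The arm moves only by the tool servo_tool, never from a script. Its argument "moves" is a list of rows, each a list of 3 entries, a list of its own where there are three numbers: the turn, a rotation vector about the tool's x, y, z in degrees, then the shift along the tool's x, y, z in m, then the opening in per cent of the stroke, from 0 (shut) to 100 (fully open). In form: [[[ax, ay, az], [x, y, z], claw], ...]. A call has 1 to 12 rows; each row shifts and turns the commanded pose from where the row before left it, along the tool's axes as they then stand; what a row does not reach is not made up. A row lasts 1/10 s, in which the tool goes at most 50 mm and 8.59 degrees, less where a joint would pass 70% of its speed; a pose out of reach is approached as far as the arm can. A call is refused whole if a number of a shift passes 0.05 or a number of a turn 8.59, either way. A call with a gripper value outside its range is refused whole. The fingers move at their own pace and stop on an object; "force" is the grip in N (left out, the last holds). Time passes only in rows, so rows that do not move let the fingers close. It gives the time, the measured TCP pose, the force, the opening and the grip force at its end, in the units of the state.
- get_obs(): the state, without advancing time (a new reading comes with each control period).
- camera(name): name is "scene" or "side" or "wrist"; returns (picture, depth): 480x640x3 uint8, red, green, blue; 480x640 float32, m along the optical axis (not along the pixel's ray), 0 where there is no reading.
- calibration(name): a dict with "camera_matrix" (3x3 intrinsics, pixels), "R" (3x3) and "t" (3): a world point X has camera coordinates R X + t. Camera axes: x right, y down, z forward; pixel columns grow to the right and rows downward; lengths in m; the calibration is good to about 2 mm. A picture is of the moment at which its call begins: read the wrist's pose just before it. calibration takes no time and is no camera call; for the wrist camera it gives the pose at the moment of the call.
- job_done(): hands the job in; it is judged then, once.
Trained networks look in the newest picture that a camera, given by its name, has taken for a name from the list of things; names that differ only in an ending like _2 or _b are one class to them, and where a whole thing is asked for, a point or a joint stands for the part that bears it (a point fixed in the world has none). Each returns a list of dicts, best first, with "score" (0 to 1); they miss things now and then, are a little off and sometimes report something else, mostly with a low value. They report only what shows in the picture. A call takes as long as a camera call. They do not tell look-alikes from the thing itself.
- recognise(name, camera): "xyz" ([x, y, z] in m, in the coordinates of the camera as it stood for that picture, good to about 4 mm: the middle of the surface that is visible of it).
- cut_out(name, camera): "mask" (480x640 bool, what is visible of it).
- mark_of(name, camera): "xyz" ([x, y, z] in m, in the coordinates of the camera as it stood for that picture, good to about 4 mm: a listed point, or the origin of a listed thing).
The state is a dict: "time": time; "q": joint angles; "qd": joint speeds; "joint_efforts": joint torques, N m; "ee_pos": TCP position; "tcp_rot": TCP orientation; "wrist_force": force on the tool from outside, world axes, zero at the start; "torque": the same for the moment, N m; "opening": finger opening in m; "grasp_force": force on a finger pad.
Only numpy, scipy, OpenCV 4.12 (cv2) and the standard library are available. Lean on these libraries where they do the work, as an engineer would, in place of code of your own. Each camera call takes 0.05 s, during which the arm holds its last target. There are 200 camera calls.

### The job

Stand the fragile white ceramic insulator upright in the round nest of the test fixture, gripping it lightly and setting it down rather than dropping it. Then press the fixture's spring-return dial lever down with the gripper's fingers, past its first two clicks to the third but not on to its stop, so that the two jaws close over the insulator's flange, and finish while still holding the lever there: it springs back if let go. Leave the other things on the bench where they are.

Things in the scene. Friction and masses are not known exactly. Their poses are not given: they have to be found in the camera images.
- insulator: Loose white ceramic insulator, fragile, standing upright, round about z, 95 mm tall, 0.1-0.2 kg. Origin: centre of its underside. From below: flange 54 across, 10 thick; neck 30 across; two rings 44 across at heights 28 to 50; plain round stem 34 across from 52 to the top.
- stem (a point): Point on the insulator's axis, 75 mm above its underside, at the middle of the plain stem (34 mm across): grip here. The pushes of both finger pads added together must stay under 110 N: 20 to 30 N a pad is ample.
- fixture: Test fixture fixed to the bench. Origin: centre of the underside of its aluminium base plate, 220 mm (x) by 300 (y), 12 thick. Its x axis points away from the robot within 0.3 rad, z up. Nest on its +y half at (-20, 75); dial with lever on its -y half.
- nest (a point): Centre of the nest's floor, 12 mm above the bench: the insulator's origin belongs here. Dark steel ring round it: 60 inside, 80 outside diameter, 8 tall; the flange has 3 of play all round. Two steel jaw plates wait 36 from the centre on the fixture's -x and +x sides, reaching 36 above the bench at most; pressing the lever slides them over the flange, to 22 from the centre at the third click.
- axle (a point): Centre of the lever's axle, at (75, -75, 120) mm in the fixture; the axle is level, along the fixture's y. The lever runs from here to the fixture's -x (towards the robot) between two upright grey cheeks with round tops, 80 mm across and up to 160 above the bench, each with four studs: rest and the three clicks.
- pad (a point): Centre of the upper face of the black finger pad at the lever's free end: a flat plate 44 mm along the lever, 46 wide (fixture's y), 14 thick. Its middle lies 130 from the axle; the upper face is 7 above the line from the axle. Height of this point above the bench: 182 at rest, 149 at the first click, 116 second, 81 third, 60 at the stop. Moves with the lever.
- lever (a joint): Lever angle, rad: 0 at rest (sloping 0.44 up from axle to pad), growing as the pad is pressed down (level at 0.44). Clicks at 0.267, 0.533, 0.80; hard stop 0.98. A spring always drives it back to 0, even from the clicks: the force only dips a little before each and rises again at it. It takes about 4 to 7 N at the pad at first, 11 to 12 N at the third click.
- bottle: Bystander: plastic bottle, 60 mm across, 150 tall, standing. Origin: centre of its underside. Stands left or right of the fixture, the insulator on the other side.
- carton: Bystander: closed cardboard carton 75 by 95 by 60 mm tall. Origin: centre of its underside.
- collar: Bystander: brass collar 60 mm across with a 36 hole, 30 tall, lying flat. Origin: centre of its underside.
Not all that is in view belongs to the job. Of the things that look like the insulator, take the one that is nearest to the robot's base at the start.

How it is judged (in metres and radians):
On the way, in this order (a step that is already met when the one before it is completed fails the run):
1. the insulator is set in the nest while still in the fingers (not dropped), the lever still at rest (horizontal distance between insulator and nest below 0.006 m and z of insulator in the frame of nest between -0.003 and 0.003 m and angle between insulator's own z axis and vertical below 0.08 rad and contact force between the fingers and insulator above 0.5 N and value of joint lever below 0.15 rad), for 0.05 s.
2. the insulator is let go, seated, and the fingers hold the lever at the third click (horizontal distance between insulator and nest below 0.006 m and z of insulator in the frame of nest between -0.003 and 0.003 m and angle between insulator's own z axis and vertical below 0.08 rad and value of joint lever between 0.71 and 0.89 rad and contact force between the fingers and lever above 1 N and contact force between the arm and insulator below 0.2 N), for 0.3 s.
At the end, for the whole second after the job is handed in: The insulator is upright (0.08 rad) on the nest floor (centre within 6 mm, height within 3 mm), at rest, untouched by the robot; the fingers press the lever with over 1 N and keep it still at the third click (0.80 +- 0.09 rad); bottle, carton and collar moved under 30 mm (all of step 2 and linear speed of insulator below 0.02 m/s and velocity of joint lever between -0.1 and 0.1 rad/s and distance of each of bottle, carton, collar from where it was at the start of the episode below 0.03 m); the arm keeps its last pose, push and grip.
It fails at once if the insulator is squeezed with more than 110 N (both fingers together) (contact force between the fingers and insulator above 110 N).
It fails at once if the insulator is tipped over (more than 0.8 rad) (angle between insulator's own z axis and vertical above 0.8 rad).
It fails at once if the lever is forced past the third click towards its stop (more than 0.93 rad) (value of joint lever above 0.93 rad).
It fails at once if the bottle, carton or collar is moved by more than 30 mm (distance of any of bottle, carton, collar from where it was at the start of the episode above 0.03 m).
It also fails if it takes over 58 s, if anything falls off the work surface, if the arm or the gripper's body presses on something with over 40 N, if the wrist force passes 120 N, or if a joint passes its speed limit or range.

## Working session

There is one attempt and no reset: what is moved stays moved. The work goes in short steps, Python scripts to look and compute and a tool call to move; the robot and the scene stay as the last step left them, time stands still between calls to the robot, and variables do not carry over. Pictures are saved under pics/ and viewed, at most 10 in all, crops included, and the job is handed in when it is done.

Besides the shell and the picture viewer there is one more tool, called as name([rows], argument=value, ...), one row to a line, values as JSON. servo_tool: Moves the arm, as the interface text tells. Its arguments: {"type":"object","properties":{"moves":{"type":"array"},"force":{"type":"number"}},"required":["moves"]}

```bash
mkdir -p pics
cat > h.py <<'E'
import numpy as np, cv2
from workcell import *
def world(p,c):
    k=calibration(c); return np.array(k["R"]).T@(np.array(p)-np.array(k["t"]))
def snap(c,f=None):
    im,d=camera(c)
    if f: cv2.imwrite("pics/"+f,im[:,:,::-1])
    return im,d
def cloud(c,d,m):
    k=calibration(c);K=np.array(k["camera_matrix"]);v,u=np.nonzero(m&(d>0));z=d[v,u]
    P=np.stack([(u-K[0,2])/K[0,0]*z,(v-K[1,2])/K[1,1]*z,z],1)
    return (P-np.array(k["t"]))@np.array(k["R"])
E
python3 - <<'E'
from h import *
np.set_printoptions(precision=4,suppress=True)
print(grasp_offset, get_obs())
for c in("scene","side"):
    snap(c,c+"0.png")
    for n in("insulator","nest","axle","pad","fixture","bottle","carton","collar"):
        print(c,n,[(round(r["score"],2),world(r["xyz"],c)) for r in mark_of(n,c)])
E
```

```text
0.0187 {'time': 0.0, 'q': array([ 0.0001,  5.0128, 10.0363, 95.0993, -0.001 , 89.9981]), 'qd': array([ 0.0051, -0.0641,  0.1058, -0.0639,  0.0303,  0.0541]), 'joint_efforts': array([  0.0008, -52.0392,  46.4803,   0.0164,   0.    ,  -0.0001]), 'ee_pos': array([ 0.5498, -0.    ,  0.2306]), 'tcp_rot': array([-179.9241,    0.001 ,   90.002 ]), 'wrist_force': array([0.3029, 0.5112, 0.4321]), 'torque': array([-0.0017,  0.0111,  0.0308]), 'grasp_force': 0.0, 'opening': 0.0856009318805231}
scene insulator [(0.83, array([ 0.5108,  0.3345, -0.003 ])), (0.81, array([0.5371, 0.4334, 0.0001])), (0.8, array([ 0.8034,  0.0447, -0.0027])), (0.74, array([ 0.6065,  0.388 , -0.0015]))]
scene nest [(0.59, array([0.5579, 0.0537, 0.0083]))]
scene axle [(0.59, array([ 0.6434, -0.1031,  0.1212]))]
scene pad [(0.88, array([ 0.5309, -0.1012,  0.1797])), (0.58, array([0.5103, 0.3355, 0.0011]))]
scene fixture [(0.63, array([ 0.5684, -0.0225, -0.0037]))]
scene bottle [(0.68, array([ 0.4239, -0.3111, -0.0018]))]
scene carton [(0.72, array([0.6956, 0.2712, 0.002 ]))]
scene collar [(0.68, array([ 0.6657, -0.3412, -0.0012]))]
side insulator [(0.78, array([ 0.8021,  0.0419, -0.0022])), (0.71, array([ 0.6076,  0.3914, -0.0017])), (0.66, array([0.534 , 0.4291, 0.0013])), (0.64, array([0.5181, 0.3339, 0.0005])), (0.56, array([ 0.6648, -0.3401, -0.0003]))]
side nest [(0.8, array([0.5555, 0.0509, 0.0125])), (0.68, array([0.6969, 0.274 , 0.0047]))]
side axle [(0.81, array([ 0.6429, -0.1053,  0.1212]))]
side pad [(0.91, array([ 0.5277, -0.0971,  0.1831]))]
side fixture [(0.7, array([ 0.5724, -0.0247,  0.005 ]))]
side bottle [(0.94, array([ 0.4258, -0.3109,  0.0008]))]
side carton [(0.68, array([0.6954, 0.2728, 0.0027]))]
side collar [(0.6, array([ 0.6616, -0.34  ,  0.0025]))]
```

View pics/scene0.png

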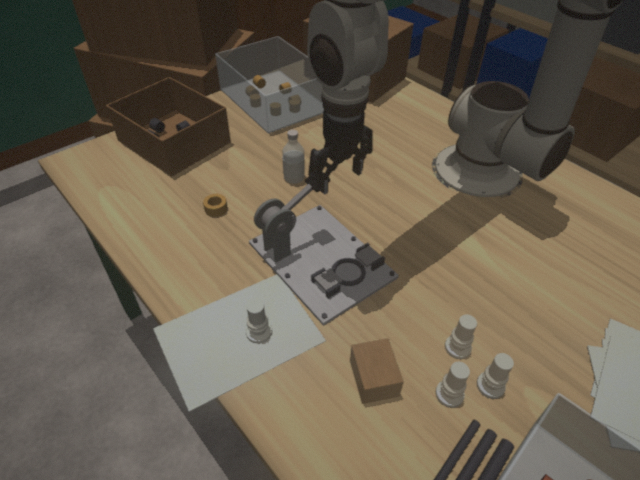

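View pics/side0.png

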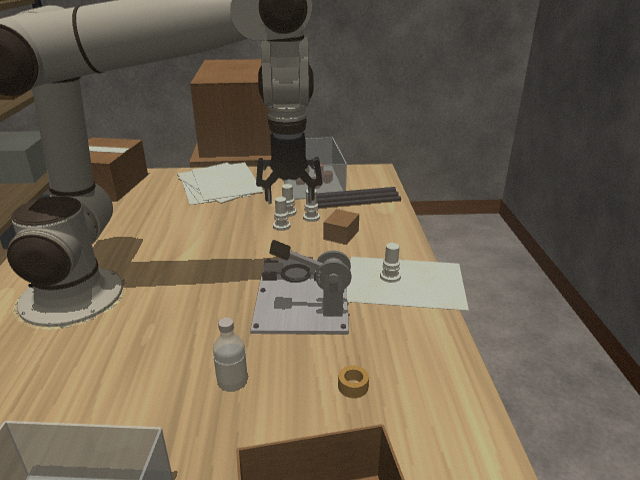

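The nearest insulator is at about (0.514, 0.334), 0.61 m from the base. The others are 0.69 m or more away. I'll go above it and look with the wrist camera.

servo_tool([
  [[0,0,0],[0.02,0,0],100],
  [[0,0,0],[0.04,-0.005,0],100],
  [[0,0,0],[0.04,-0.005,0],100],
  [[0,0,0],[0.04,-0.005,0],100],
  [[0,0,0],[0.04,-0.005,0],100],
  [[0,0,0],[0.04,-0.005,0],100],
  [[0,0,0],[0.04,-0.005,0],100],
  [[0,0,0],[0.04,-0.005,0],100],
  [[0,0,0],[0.03,0,0],100],
  [[0,0,0],[0,0,0],100],
  [[0,0,0],[0,0,0],100],
], force=25)

```text
time: 2.0
ee_pos: [0.5148, 0.3305, 0.2309]
tcp_rot: [-180.0, 0.0, 90.1]
wrist_force: [0.0, 0.4, 0.3]
opening: 0.0857
grasp_force: 0.0
```

```bash
cat > ins.py <<'E'
from h import *
np.set_printoptions(precision=4,suppress=True)
o=get_obs();print(o["time"],o["ee_pos"],o["tcp_rot"],o["opening"])
im,d=snap("wrist","w1.png")
for r in mark_of("insulator","wrist"): print("mark",r["score"],world(r["xyz"],"wrist"))
for r in cut_out("insulator","wrist"):
    P=cloud("wrist",d,r["mask"]);T=P[(P[:,2]>.085)&(P[:,2]<.105)]
    if len(T)>20:
        (x,y),R=cv2.minEnclosingCircle(T[:,:2].astype(np.float32)); print(r["score"],len(T),T.mean(0),(x,y),R,P[:,2].max())
E
python3 ins.py
```

```text
2.0 [0.5148 0.3305 0.2309] [-179.9693    0.033    90.0781] 0.08569325197726645
mark 0.81 [ 0.5387  0.4313 -0.    ]
mark 0.62 [0.6129 0.392  0.0013]
mark 0.56 [0.5164 0.3383 0.0011]
0.85 2505 [0.5352 0.4301 0.0961] (0.5353061556816101, 0.4299052655696869) 0.01698232628405094 0.09865515952520017
0.75 1912 [0.5156 0.3364 0.0958] (0.5154501795768738, 0.3353189527988434) 0.017231544479727745 0.09857969182942099
```

View pics/w1.png

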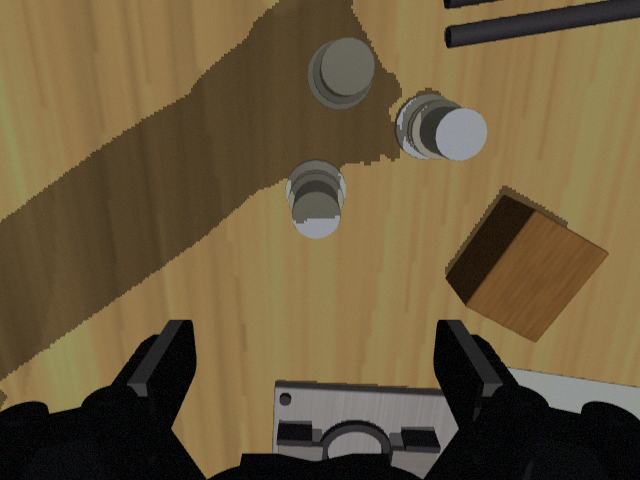

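The target insulator's top is at pixel (316,215), centred at (0.5155, 0.3355). Its neighbours at (345,72) and (442,128) are clear of the fingers. I'll descend and grip.

servo_tool([
  [[0,0,0],[0.005,0.001,0.02],100],
  [[0,0,0],[0,0,0.03],100],
  [[0,0,0],[0,0,0.03],100],
  [[0,0,0],[0,0,0.03],100],
  [[0,0,0],[0,0,0.03],100],
  [[0,0,0],[0,0,0.02],100],
  [[0,0,0],[0,0,0.015],100],
  [[0,0,0],[0,0,0],100],
  [[0,0,0],[0,0,0],100],
])

```text
time: 3.05
ee_pos: [0.5164, 0.3348, 0.0572]
tcp_rot: [180.0, -0.0, 90.0]
wrist_force: [0.2, 0.4, 0.7]
opening: 0.0854
grasp_force: 0.0
```

servo_tool([
  [[0,0,0],[0,0,0],35],
  [[0,0,0],[0,0,0],30],
  [[0,0,0],[0,0,0],30],
  [[0,0,0],[0,0,0],30],
  [[0,0,0],[0,0,0],30],
  [[0,0,0],[0,0,0],30],
], force=25)

```text
time: 3.65
ee_pos: [0.5162, 0.3352, 0.0568]
tcp_rot: [180.0, -0.0, 90.0]
wrist_force: [-0.7, -0.2, 4.6]
opening: 0.0327
grasp_force: 26.6
```

servo_tool([
  [[0,0,0],[0,0,-0.01],30],
  [[0,0,0],[0,0,-0.03],30],
  [[0,0,0],[0,0,-0.04],30],
  [[0,0,0],[-0.02,0,-0.04],30],
  [[0,0,0],[-0.035,0.005,-0.02],30],
  [[0,0,0],[-0.04,0.005,0],30],
  [[0,0,0],[-0.04,0.005,0],30],
  [[0,0,0],[-0.04,0.005,0],30],
  [[0,0,0],[-0.04,0.005,0],30],
  [[0,0,0],[-0.04,0.005,0],30],
  [[0,0,0],[-0.04,0.005,0],30],
  [[0,0,0],[-0.03,0.005,0],30],
])

```text
time: 4.85
ee_pos: [0.5557, 0.0077, 0.1966]
tcp_rot: [-180.0, 0.0, 89.9]
wrist_force: [1.0, -0.1, -1.8]
opening: 0.0328
grasp_force: 26.3
```

servo_tool([
  [[0,0,0],[-0.03,0,0],30],
  [[0,0,0],[0,0,0],30],
  [[0,0,0],[0,0,0],30],
  [[0,0,0],[0,0,0],30],
])

```text
time: 5.25
ee_pos: [0.5559, -0.0194, 0.1964]
tcp_rot: [-180.0, -0.0, 90.0]
wrist_force: [0.3, -0.6, -1.6]
opening: 0.0326
grasp_force: 26.3
```

Run:
```python
from h import *
np.set_printoptions(precision=4,suppress=True)
o=get_obs();print(o["time"],o["ee_pos"],o["tcp_rot"],o["opening"],o["grasp_force"])
im,d=snap("wrist","w2.png")
np.savez("w2.npz",im=im,d=d)
for n in("nest","insulator","axle","pad"): print(n,[(round(r["score"],2),world(r["xyz"],"wrist")) for r in mark_of(n,"wrist")])
P=cloud("wrist",d,np.ones(d.shape,bool))
S=P[(np.hypot(P[:,0]-.557,P[:,1]-.052)<.06)]
for a,b in((.004,.009),(.009,.015),(.015,.018),(.018,.023),(.023,.03),(.03,.04)):
    s=S[(S[:,2]>a)&(S[:,2]<b)]; print(a,len(s),s.mean(0) if len(s) else 0)
s=S[(S[:,2]>.0165)&(S[:,2]<.0235)&(np.hypot(S[:,0]-.557,S[:,1]-.052)<.05)][:,:2]
from scipy.optimize import least_squares
f=lambda p:np.maximum(0,np.abs(np.hypot(*(s-p).T)-.035)-.005)
print(least_squares(f,[.557,.052],loss="soft_l1",f_scale=.001).x)
```

```text
5.25 [ 0.5559 -0.0194  0.1964] [-179.9902   -0.0107   90.0248] 0.03257408476705003 26.25873953104019
nest [(0.66, array([0.5584, 0.0481, 0.011 ]))]
insulator [(0.88, array([ 0.8014,  0.044 , -0.0021])), (0.85, array([ 0.557 , -0.0138,  0.1419]))]
axle []
pad [(0.94, array([ 0.5339, -0.0925,  0.1807]))]
0.004 0 0
0.009 13094 [0.5576 0.0566 0.0124]
0.015 149 [0.5654 0.052  0.0167]
0.018 3983 [0.558  0.0522 0.0203]
0.023 153 [0.5539 0.0508 0.0273]
0.03 4743 [0.5545 0.0516 0.0345]
[0.5579 0.0502]
```

View pics/w2.png

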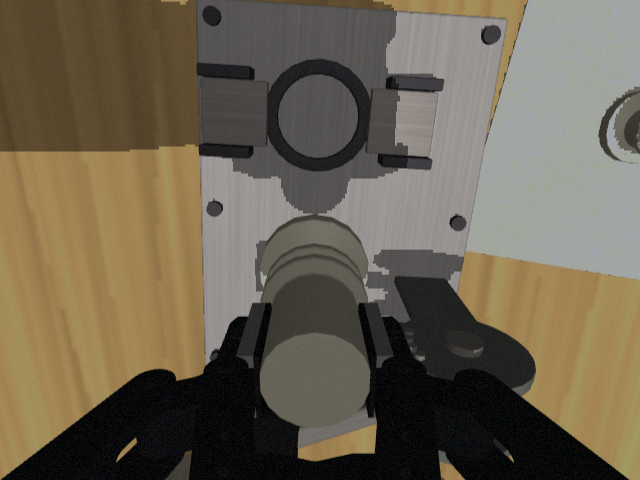

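Run:
```python
from h import *
np.set_printoptions(precision=4,suppress=True)
from scipy.optimize import least_squares
z=np.load("w2.npz");im,d=z["im"],z["d"]
tcp=get_obs()["ee_pos"]
H,W=d.shape;v,u=np.mgrid[:H,:W]
P=cloud("wrist",d,np.ones(d.shape,bool)); g=im[d>0].astype(int).sum(1)
# held insulator
I=P[(np.hypot(*(P[:,:2]-tcp[:2]).T)<.04)&(P[:,2]>.12)&(g>150)]
T=I[I[:,2]>tcp[2]+.034]; print("top",len(T),T.mean(0),cv2.minEnclosingCircle(T[:,:2].astype(np.float32)))
zt=np.median(T[:,2])
F=I[(I[:,2]<zt-.08)&(I[:,2]>zt-.1)];
c=lambda p,s,R:np.hypot(*(s-p).T)-R
print("flange",len(F),F[:,2].min(),F[:,2].max(),least_squares(c,tcp[:2],args=(F[F[:,2]<zt-.086][:,:2],.027),loss="soft_l1",f_scale=.001).x)
n=np.array([.558,.0505])
r=np.hypot(*(P[:,:2]-n).T); R=P[(r<.046)&(P[:,2]>.0175)&(P[:,2]<.0225)&(g<200)][:,:2]
print("ring",len(R),R.mean(0),cv2.minEnclosingCircle(R.astype(np.float32)))
a=np.arctan2(*(R-n).T); k=np.digitize(a,np.linspace(-np.pi,np.pi,73))
rr=np.hypot(*(R-n).T)
for q,Rr in((0.02,.03),(.98,.04)):
    E=[];
    for j in range(1,73):
        m=k==j
        if m.sum()>8:
            t=np.quantile(rr[m],q);aa=np.median(a[m]);E.append(n+t*np.array([np.sin(aa),np.cos(aa)]))
    s=least_squares(lambda p:np.hypot(*(np.array(E)-p[:2]).T)-p[2],[*n,Rr],loss="soft_l1",f_scale=.001);print(Rr,len(E),s.x)
```

```text
top 9317 [ 0.5557 -0.0158  0.2349] ((0.556391716003418, -0.022170890122652054), 0.03880990669131279)
flange 3230 0.13930062993786851 0.1537028950763179 [ 0.555  -0.0184]
ring 3957 [0.558  0.0523] ((0.5579061508178711, 0.0502290241420269), 0.039969153702259064)
0.03 72 [0.5579 0.0502 0.03  ]
0.04 72 [0.5579 0.0503 0.0391]
```

servo_tool([
  [[0,0,0],[0.02,0.0026,0],30],
  [[0,0,0],[0.03,0,0],30],
  [[0,0,0],[0.0187,0,0.02],30],
  [[0,0,0],[0,0,0.03],30],
  [[0,0,0],[0,0,0.03],30],
  [[0,0,0],[0,0,0.02],30],
  [[0,0,0],[0,0,0.006],30],
  [[0,0,0],[0,0,0],30],
  [[0,0,0],[0,0,0],30],
  [[0,0,0],[0,0,0],30],
])

```text
time: 6.5
ee_pos: [0.5594, 0.0488, 0.0918]
tcp_rot: [179.9, -0.0, 90.0]
wrist_force: [0.2, -0.1, -1.3]
opening: 0.0326
grasp_force: 26.2
```

Run:
```python
from h import *
np.set_printoptions(precision=4,suppress=True)
o=get_obs();print(o["time"],o["ee_pos"],o["tcp_rot"],o["opening"],o["grasp_force"],o["wrist_force"])
im,d=snap("wrist");im2,d2=snap("side")
cv2.imwrite("pics/w3.png",np.hstack([cv2.resize(im,(400,300)),cv2.resize(im2[200:350,220:420],(400,300),interpolation=cv2.INTER_CUBIC)])[:,:,::-1])
```

```text
6.5 [0.5594 0.0488 0.0918] [179.8708  -0.0106  90.0011] 0.03260257937834413 26.23196393251419 [ 0.2077 -0.0721 -1.2864]
```

View pics/w3.png

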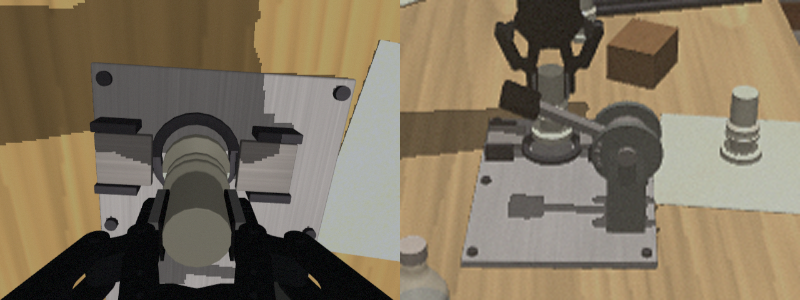

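The flange hangs over the ring at about (196,150) in the left half, roughly concentric with it. I'll lower it gently.

servo_tool([
  [[0,0,0],[0.0005,-0.001,0],30],
  [[0,0,0],[0,0,0.006],30],
  [[0,0,0],[0,0,0.006],30],
  [[0,0,0],[0,0,0.004],30],
  [[0,0,0],[0,0,0.003],30],
  [[0,0,0],[0,0,0.002],30],
  [[0,0,0],[0,0,0],30],
  [[0,0,0],[0,0,0],30],
])

```text
time: 7.4
ee_pos: [0.5577, 0.0492, 0.0694]
tcp_rot: [180.0, -0.0, 90.0]
wrist_force: [1.3, 0.7, -1.7]
opening: 0.0329
grasp_force: 26.4
```

servo_tool([
  [[0,0,0],[0,0,0.001],30],
  [[0,0,0],[0,0,0.001],30],
  [[0,0,0],[0,0,0],30],
  [[0,0,0],[0,0,0],30],
])

```text
time: 7.8
ee_pos: [0.5578, 0.0492, 0.0688]
tcp_rot: [179.9, -0.0, 90.0]
wrist_force: [-4.0, -0.0, 9.8]
opening: 0.0328
grasp_force: 27.2
```

servo_tool([
  [[0,0,0],[0,0,0],30],
  [[0,0,0],[0,0,0],40],
  [[0,0,0],[0,0,0],50],
  [[0,0,0],[0,0,0],70],
  [[0,0,0],[0,0,0],90],
  [[0,0,0],[0,0,0],100],
  [[0,0,0],[0,0,0],100],
  [[0,0,0],[0,0,-0.02],100],
  [[0,0,0],[0,0,-0.04],100],
  [[0,0,0],[0,0,-0.05],100],
  [[0,0,0],[0,0,-0.05],100],
  [[0,0,0],[0,0,-0.03],100],
])

```text
time: 9.0
ee_pos: [0.5579, 0.0492, 0.2615]
tcp_rot: [179.8, -0.0, 90.0]
wrist_force: [-0.6, -0.5, 0.1]
opening: 0.0852
grasp_force: 0.0
```

Run:
```python
from h import *
np.set_printoptions(precision=4,suppress=True)
o=get_obs();print(o["time"],o["ee_pos"],o["tcp_rot"],o["opening"],o["grasp_force"],o["wrist_force"])
im,d=snap("wrist")
P=cloud("wrist",d,np.ones(d.shape,bool));r=np.hypot(*(P[:,:2]-[.558,.05]).T)
T=P[(r<.03)&(P[:,2]>.1)&(P[:,2]<.115)];print(len(T),T.mean(0),cv2.minEnclosingCircle(T[:,:2].astype(np.float32)))
for c in("scene","side"):
    im2,d2=snap(c)
    for n in("pad","axle"): print(c,n,[(round(r["score"],2),world(r["xyz"],c)) for r in mark_of(n,c)])
    for r in cut_out("pad",c)[:1]:
        Q=cloud(c,d2,r["mask"]); print(r["score"],len(Q))
        Q=Q[(np.hypot(Q[:,0]-.53,Q[:,1]+.1)<.045)&(Q[:,2]>.15)]; print(len(Q),Q.min(0),Q.max(0),Q.mean(0))
    if c=="side": cv2.imwrite("pics/w4.png",np.hstack([cv2.resize(im,(400,300)),cv2.resize(im2[200:350,220:420],(400,300),interpolation=cv2.INTER_CUBIC)])[:,:,::-1])
```

```text
9.0 [0.5579 0.0492 0.2615] [179.762   -0.0214  90.0005] 0.08519353177187325 0.0 [-0.5515 -0.5131  0.0743]
1688 [0.5583 0.0518 0.1109] ((0.5583092570304871, 0.05052205175161362), 0.017124515026807785)
scene pad [(0.59, array([ 0.5316, -0.1005,  0.1825]))]
scene axle [(0.59, array([ 0.6431, -0.1003,  0.1212]))]
0.92 762
427 [ 0.5057 -0.1204  0.1507] [ 0.5742 -0.0727  0.1916] [ 0.536  -0.0948  0.1759]
side pad [(0.72, array([ 0.5291, -0.0949,  0.1804]))]
side axle [(0.81, array([ 0.6397, -0.107 ,  0.1185])), (0.48, array([ 0.6632, -0.3398,  0.0002]))]
0.74 454
337 [ 0.5063 -0.1264  0.1528] [ 0.5731 -0.0745  0.1918] [ 0.5345 -0.1074  0.1764]
```

View pics/w4.png

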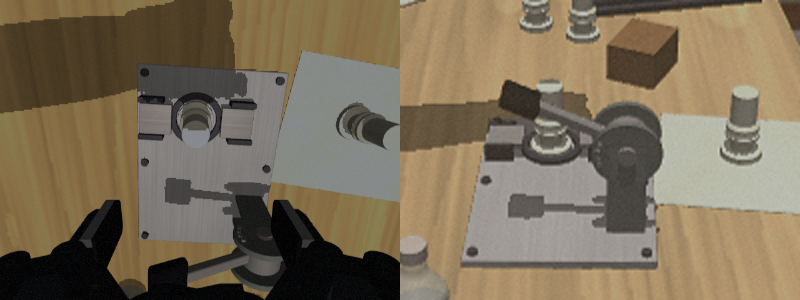

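Seated and upright. Next I'll close the fingers and move above the lever pad.

servo_tool([
  [[0,0,0],[-0.02,-0.005,0],0],
  [[0,0,0],[-0.03,-0.006,0],0],
  [[0,0,0],[-0.03,-0.006,0],0],
  [[0,0,0],[-0.03,-0.006,0],0],
  [[0,0,0],[-0.03,-0.006,0],0],
  [[0,0,0],[-0.007,-0.002,0.01],0],
  [[0,0,0],[0,0,0.02],0],
  [[0,0,0],[0,0,0.02],0],
  [[0,0,0],[0,0,0],0],
  [[0,0,0],[0,0,0],0],
  [[0,0,0],[0,0,0],0],
])

```text
time: 10.55
ee_pos: [0.5269, -0.0975, 0.2082]
tcp_rot: [179.9, 0.0, 90.0]
wrist_force: [0.1, -0.9, 0.8]
opening: 0.0004
grasp_force: 0.0
```

```bash
cat > lv.py <<'E'
from h import *
import sys
np.set_printoptions(precision=4,suppress=True)
o=get_obs();print(o["time"],o["ee_pos"],o["tcp_rot"],o["opening"],o["grasp_force"],o["wrist_force"])
im,d=snap("wrist")
P=cloud("wrist",d,np.ones(d.shape,bool));r=np.hypot(*(P[:,:2]-[.558,.05]).T)
T=P[(r<.03)&(P[:,2]>.1)&(P[:,2]<.12)]
if len(T): print("ins top",len(T),T.mean(0),T.std(0),cv2.minEnclosingCircle(T[:,:2].astype(np.float32)))
A=np.array([.643,-.105,.12])
for c in("scene","side"):
    im2,d2=snap(c)
    if c=="scene": im1=im2
    for n in("pad",): print(c,n,[(round(r["score"],2),world(r["xyz"],c)) for r in mark_of(n,c)])
    for r in mark_of("insulator",c):
        w=world(r["xyz"],c)
        if abs(w[0]-.558)<.03 and abs(w[1]-.05)<.03: print(c,"ins",w)
    for r in cut_out("lever",c)[:1]:
        Q=cloud(c,d2,r["mask"])-A; t=np.deg2rad(3.6); s=-(Q[:,0]*np.cos(t)-Q[:,1]*np.sin(t)); y=Q[:,1]+s*-np.sin(t)
        m=(s>.05)&(s<.16)&(abs(y)<.03)&(abs(Q[:,2])<.09)
        if m.sum()>30:
            p=np.polyfit(s[m],Q[m,2],1); print(c,"lever slope",np.arctan(p[0]),"th",.44-np.arctan(p[0]),m.sum())
cv2.imwrite("pics/"+sys.argv[1],np.hstack([cv2.resize(im1[170:320,210:410],(400,300),interpolation=cv2.INTER_CUBIC),cv2.resize(im2[200:350,220:420],(400,300),interpolation=cv2.INTER_CUBIC)])[:,:,::-1])
E
python3 lv.py w5.png
```

```text
10.55 [ 0.5269 -0.0975  0.2082] [179.9416   0.0078  90.0235] 0.0003604316914895125 0.0 [ 0.0531 -0.9229  0.8146]
ins top 36 [0.5567 0.0337 0.1023] [0.0027 0.0003 0.0015] ((0.5565758347511292, 0.0343346893787384), 0.005097995977848768)
scene pad [(0.66, array([ 0.5317, -0.0979,  0.1826]))]
scene ins [0.5516 0.0536 0.0141]
scene lever slope 0.4771786365070124 th -0.03717863650701242 513
side pad [(0.75, array([ 0.5281, -0.0986,  0.1836]))]
side ins [0.5608 0.0482 0.0146]
side ins [0.5591 0.0525 0.0843]
side lever slope 0.47016876230386345 th -0.03016876230386345 440
```

View pics/w5.png

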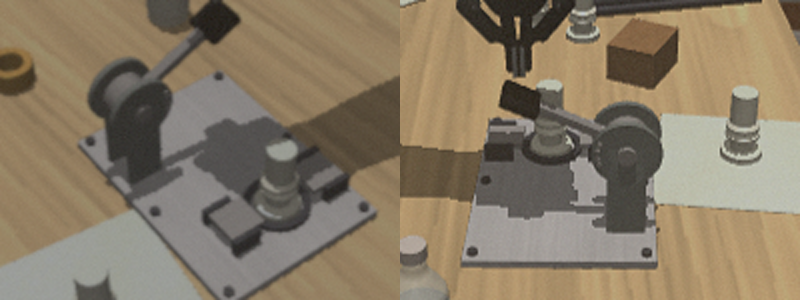

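The insulator stands upright in the ring, at about (277,185) in the left half. The shut fingers hang above the pad, at about (518,65) in the right half. I'll press in steps.

servo_tool([
  [[0,0,0],[0,0,0.01],0],
  [[0,0,0],[0,0,0.01],0],
  [[0,0,0],[0,-0.001,0.01],0],
  [[0,0,0],[0,-0.001,0.01],0],
  [[0,0,0],[0,-0.001,0.01],0],
  [[0,0,0],[0,-0.001,0.01],0],
  [[0,0,0],[0,-0.001,0.01],0],
  [[0,0,0],[0,-0.001,0.01],0],
  [[0,0,0],[0,-0.001,0.01],0],
  [[0,0,0],[0,-0.001,0.01],0],
  [[0,0,0],[0,0,0],0],
  [[0,0,0],[0,0,0],0],
])

```text
time: 12.2
ee_pos: [0.5195, -0.0978, 0.1081]
tcp_rot: [179.8, 0.0, 90.0]
wrist_force: [0.1, 1.0, 12.4]
opening: 0.0002
grasp_force: 5.6
```

```bash
python3 lv.py w6.png
```

```text
12.2 [ 0.5195 -0.0978  0.1081] [179.8128   0.0108  90.0077] 0.00023036407071281212 5.606465446762741 [ 0.1298  1.0163 12.4161]
scene pad [(0.89, array([ 0.5136, -0.0982,  0.1082]))]
scene ins [0.5544 0.0494 0.0125]
scene lever slope -0.1331041236353952 th 0.5731041236353952 318
side pad [(0.68, array([ 0.5142, -0.0987,  0.105 ]))]
side ins [0.5579 0.0495 0.0144]
side lever slope -0.12458608735831085 th 0.5645860873583108 385
```

View pics/w6.png

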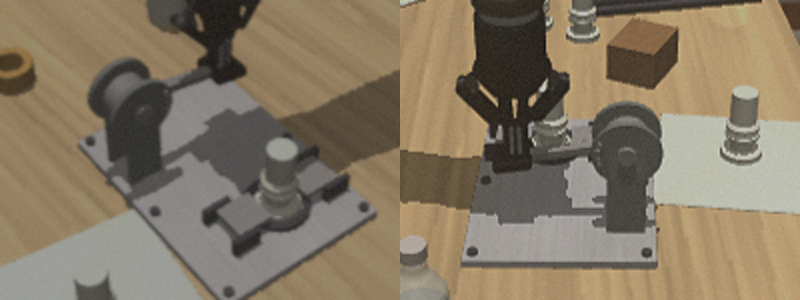

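The fingers are on the pad and the lever is at about 0.6 rad, with the jaws closing. Next 22 mm, then measure.

servo_tool([
  [[0,0,0],[0,0,0.006],0],
  [[0,0,0],[0,0,0.006],0],
  [[0,0,0],[0,0,0.005],0],
  [[0,0,0],[0,0,0.005],0],
  [[0,0,0],[0,0,0],0],
  [[0,0,0],[0,0,0],0],
])

```text
time: 13.25
ee_pos: [0.5194, -0.0979, 0.086]
tcp_rot: [179.8, 0.0, 90.0]
wrist_force: [-0.1, 1.7, 10.8]
opening: -0.0001
grasp_force: 4.9
```

```bash
python3 lv.py w7.png
```

```text
13.25 [ 0.5194 -0.0979  0.086 ] [179.8333   0.0273  90.0016] -0.00012679403714766863 4.93465666717384 [-0.1019  1.7182 10.8427]
scene pad [(0.8, array([ 0.5202, -0.0987,  0.083 ]))]
scene ins [0.5495 0.0495 0.0127]
scene lever slope -0.28009101292234273 th 0.7200910129223428 319
side pad [(0.96, array([ 0.5175, -0.0962,  0.0827]))]
side ins [0.5575 0.0512 0.0148]
side lever slope -0.3009737789825971 th 0.7409737789825971 388
```

View pics/w7.png

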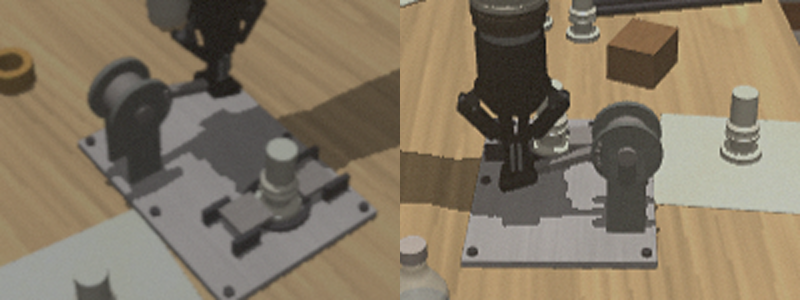

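The pad is at about 0.083 m, so the lever is at about 0.78 rad. One more 2 mm nudge and settle.

servo_tool([
  [[0,0,0],[0,0,0.001],0],
  [[0,0,0],[0,0,0.001],0],
  [[0,0,0],[0,0,0],0],
  [[0,0,0],[0,0,0],0],
  [[0,0,0],[0,0,0],0],
  [[0,0,0],[0,0,0],0],
  [[0,0,0],[0,0,0],0],
  [[0,0,0],[0,0,0],0],
])

```text
time: 14.5
ee_pos: [0.5198, -0.098, 0.0844]
tcp_rot: [179.8, 0.0, 90.0]
wrist_force: [2.3, 0.3, 11.8]
opening: 0.0002
grasp_force: 5.1
```

```bash
python3 lv.py w8.png; python3 -c "
from workcell import *
print(job_done())"
```

```text
14.5 [ 0.5198 -0.098   0.0844] [179.7754   0.0307  89.9987] 0.00017079810587913917 5.149502524291165 [ 2.32    0.2657 11.8406]
scene pad [(0.85, array([ 0.5208, -0.097 ,  0.0821]))]
scene ins [0.5544 0.0528 0.0156]
scene lever slope -0.311474966372138 th 0.7514749663721381 293
side pad [(0.65, array([ 0.5185, -0.097 ,  0.0823])), (0.39, array([0.6947, 0.2735, 0.0039]))]
side ins [0.5577 0.0482 0.0129]
side lever slope -0.31823673925652163 th 0.7582367392565217 362
the job is handed in; nothing more can be done
None
```

I set the insulator upright in the nest and handed the job in with the fingers holding the lever at the third click (about 0.79 rad, 12 N on the pad); the hand-in did not report a verdict.

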